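# Turn the raised leaf of the recipe binder

## Task

A recipe binder lies open on the kitchen counter with two stiff leaves half turned up from its right-hand side. With the fingertips alone, push the upper leaf, the one with the tab, up and over the spine and gently press it down flat on the left-hand side, then take the hand away. Do not pinch anything; let the lower leaf stay on the right, keep the binder where it lies, and leave the other things on the counter alone.

Things in the scene. Friction and masses are not known exactly. Their poses are not given: they have to be found in the camera images.
- binder: open recipe binder, loose but heavy (about 1.6 kg), lying flat: dark cover 200 (x) x 350 (y) x 6 mm with two equal page blocks, each 170 x 140 mm, top at 26 mm, centred at y = -85 and y = +85 mm. Origin: centre of the underside. x runs along the spine, away from the robot; +y is its left-hand side, -y its right-hand side; z up
- spine (a point): middle of the hinge axis of both leaves, 32 mm above the binder's underside; the axis runs along the binder's x, and is a steel rod 10 mm thick between an end post at x = -85 and one at x = +85 mm, each rising to 35 mm. The rod is sprung: pressed down, it gives 1 mm for every 3 N, up to 8 mm, and comes back
- leaf (a joint): angle of the upper leaf, the one to turn (rad): 0 lies flat on the right (-y) block, 1.57 stands upright, 3.14 lies flat on the left (+y) block. It starts at 0.6 to 1.0. The spine is stiff: the leaf stays at whatever angle it is left, and needs about 1 to 2 N at its edge to turn.
- leaf_edge (a point): middle of the outer edge of the upper leaf's tab, 165 mm from the hinge axis, in mid-thickness. The leaf is a white plastic panel of about 90 g, 4 mm thick, 160 mm along the spine, reaching 150 mm from the axis, with a tab, 50 mm wide along the spine, in the middle of its free edge, reaching on to 165 mm
- underleaf (a joint): angle of the lower leaf (rad), counted in the same way; it starts at 0.04 to 0.18 and stays on the right. The same panel and stiffness, but without a tab. The two leaves do not drag one another along
- underleaf_edge (a point): middle of the lower leaf's free edge, 150 mm from the hinge axis, in mid-thickness
- mill: wooden pepper mill, 52 mm across the foot, 130 mm tall; origin: centre of its underside; to be left alone
- jar: amber glass spice jar, 60 mm diameter, 85 mm tall; origin: centre of its underside; to be left alone
- mug: white mug, 80 mm diameter, 90 mm tall; origin: centre of its underside; to be left alone
- bowl: white bowl, 130 mm diameter, 50 mm tall; origin: centre of its underside; to be left alone
- spoon: wooden spoon lying flat, 200 mm long along its x, origin near its middle; to be left alone
- timer: round kitchen timer, 64 mm diameter, 38 mm tall; origin: centre of its underside; to be left alone
- butter_dish: white closed butter dish, 110 x 80 x 45 mm; origin: centre of its underside; to be left alone

How it is judged (in metres and radians):
On the way:
1. the upper leaf is pushed up past upright (value of joint leaf above 1.65 rad), for 0.1 s.
At the end, for the whole second after the job is handed in: the upper leaf lies flat on the left (within 0.12 rad, its edge less than 20 mm off flat) and still; the lower leaf is still on the right, under 0.35 rad; the binder lies flat on the counter within 30 mm of its start; the other things are within 30 mm of theirs (value of joint leaf above 3.02 rad and velocity of joint leaf below 0.05 rad/s and value of joint underleaf below 0.35 rad and angle between binder's own z axis and vertical below 0.03 rad and height (world z) of binder below 0.006 m and distance of each of binder, mill, jar, mug, bowl, spoon, timer, butter_dish from where it was at the start of the episode below 0.03 m and linear speed of binder below 0.02 m/s); the robot touches nothing.
It fails at once if the binder is lifted, tipped or shoved more than 40 mm (distance of binder from where it was at the start of the episode above 0.04 m or height (world z) of binder above 0.012 m or angle between binder's own z axis and vertical above 0.1 rad).
It fails at once if the leaf is pinched (over 20 N of the fingers with the leaf between them), or the binder or a leaf is pressed hard (over 90 N of the fingers) (contact force between the fingers and binder above 90 N or (contact force between the fingers and binder above 20 N and z of the grasp point in the frame of leaf_edge between -0.008 and 0.008 m and y of the grasp point in the frame of leaf_edge above -0.012 m)).
It fails at once if the upper leaf is flung or slammed (faster than 4 rad/s) (velocity of joint leaf above 4 rad/s).
It fails at once if the lower leaf is turned up past 0.5 rad (value of joint underleaf above 0.5 rad).
It fails at once if another thing on the counter is moved or lifted more than 40 mm (distance of any of mill, jar, mug, bowl, spoon, timer, butter_dish from where it was at the start of the episode above 0.04 m).
It also fails if it takes over 43 s, if anything falls off the work surface, if the arm or the gripper's body presses on something with over 40 N, if the wrist force passes 120 N, or if a joint passes its speed limit or range.

## Robot

A 6-joint arm with a two-finger parallel gripper is mounted at the origin on the work surface. World frame = base frame: x ahead of the robot, y to its left, z up, the work surface at z = 0. Lengths are in mm, angles in rad, forces in N, time in s.
With the tool pointing down it reaches from about 250 to 725 mm from the base axis. Payload 9.7 kg.
Tool frame: the origin (TCP) lies at the very end of the fingers, on their centre line; the grasp point (between the pads) lies 19 mm behind it (grasp_offset is the distance from the TCP to the grasp point, in mm); z points along the fingers, y is the line along which they close (so a half turn about z gives the same grasp; the last joint's range is limited). The gripper opens to 85 mm and grips with 20 to 120 N. Pads are 22 mm wide; open, the fingers measure 114 mm over their backs; the gripper's body (76 mm by 85 mm) begins 54 mm behind the grasp point. The pads swing forward as they close: fully open they stand 13 mm farther back than shut.
Start: joints at [1.263, 0.087, 0.176, 1.66, 0, 1.571], TCP at [166.627, 524.149, 231.284] pointing down, gripper open.
Joint ranges: [-3.13, 3.13], [-0.85, 1.81], [-1.15, 1.24], [-2.2, 2.28], [-1.44, 1.52], [-3.14, 3.14]. Speed limits (rad/s): [2.22, 2.22, 2.57, 3.14, 3.14, 3.14].

## Interface

Orientations are given as a unit quaternion [x, y, z, w].
In Python, from workcell import * gives the robot as it stands.
- The arm moves only by the shell command python3 -m crank 'ROWS' [FORCE]. ROWS is JSON, a list of rows, each an object of numbers: "dx", "dy", "dz": the shift along the tool's x, y, z scaled (see below); "ax", "ay", "az": the turn, a rotation vector about the tool's x, y, z scaled (see below); "fingers": the closure, from -1 (fully open) to 1 (shut). A call has exactly 8 rows; each row shifts and turns the commanded pose from where the row before left it, along the tool's axes as they then stand; what a row does not reach is not made up. The controller multiplies each number of a shift by 250 mm and each number of a turn by 180 degrees. A row lasts 1/8 s, in which the tool goes at most 62.5 mm and 10.7 degrees, less where a joint would pass 70% of its speed; a pose out of reach is approached as far as the arm can. A call with a number of a shift or a turn outside -1 to 1 is refused whole. A call with a gripper value outside its range is refused whole. The fingers move at their own pace and stop on an object; FORCE is the grip in N (left out, the last holds). Time passes only in rows, so rows that do not move let the fingers close, or fill a call up. It gives the time, the measured TCP pose, the force, the opening and the grip force at its end, in the units of the state.
- read_state(): the state, without advancing time (a new reading comes with each control period).
- snapshot(name): name is "scene" or "top" or "wrist"; returns the picture (400x640x3 uint8, red, green, blue); there is no depth.
- camera_params(name): a dict with "mtx" (3x3 intrinsics, pixels), "rvec" (rotation vector, rad) and "tvec" (3), from world to camera coordinates, as OpenCV has them. Camera axes: x right, y down, z forward; pixel columns grow to the right and rows downward; lengths in mm; the calibration is good to about 2 mm. The wrist camera is an equidistant fisheye: a pixel r from the principal point sees the ray r / f radians off the axis. A picture is of the moment at which its call begins: read the wrist's pose just before it. camera_params takes no time and is no camera call; for the wrist camera it gives the pose at the moment of the call.
- close_job(): hands the job in; it is judged then, once.
Trained networks look in the newest picture that a camera, given by its name, has taken for a name from the list of things; names that differ only in an ending like _2 or _b are one class to them, and where a whole thing is asked for, a point or a joint stands for the part that bears it (a point fixed in the world has none). Each returns a list of dicts, best first, with "confidence" (0 to 1); they miss things now and then, are a little off and sometimes report something else, mostly with a low value. They report only what shows in the picture. A call takes as long as a camera call.
- search_frame(query, camera): "rect" ([left, top, right, bottom] in pixels, round what is visible of it).
- regions_of(query, camera): "region" (400x640 bool, what is visible of it) and "rect" ([left, top, right, bottom] in pixels, round what is visible of it).
- pinpoint(query, camera): "point" ([column, row] in pixels: a listed point, or the origin of a listed thing).
The state is a dict: "time_s": time; "qpos": joint angles; "qd": joint speeds; "joint_efforts": joint torques, N m; "tool_pos": TCP position; "eef_rot": TCP orientation; "wrist_force": force on the tool from outside, world axes, zero at the start; "torque": the same for the moment, N m; "opening": opening from 0.0 (shut) to 1.0 (fully open); "grasp_force": force on a finger pad.
Only numpy, scipy, OpenCV 4.12 (cv2) and the standard library are available. Lean on these libraries where they do the work, as an engineer would, in place of code of your own. Each camera call takes 0.05 s, during which the arm holds its last target. There are 200 camera calls.

## Working session

There is one attempt and no reset: what is moved stays moved. The work goes in short steps, Python scripts to look and compute and a shell command to move; the robot and the scene stay as the last step left them, time stands still between calls to the robot, and variables do not carry over. Pictures are saved under pics/ and viewed, at most 10 in all, crops included, and the job is handed in when it is done.

```bash
ls; mkdir -p pics
cat > h.py <<'E'
from workcell import *
import numpy as np, cv2
from scipy.spatial.transform import Rotation as R
def cam(n):
    p=camera_params(n); Rm=cv2.Rodrigues(np.array(p["rvec"],float))[0]; return np.array(p["mtx"],float),Rm,np.array(p["tvec"],float).ravel()
def ray(n,px):
    K,Rm,t=cam(n); d=Rm.T@np.linalg.inv(K)@np.array([px[0],px[1],1.]); return -Rm.T@t,d/np.linalg.norm(d)
def atz(n,px,z):
    o,d=ray(n,px); return o+d*(z-o[2])/d[2]
def tri(a,b):
    (o1,d1),(o2,d2)=ray("scene",a),ray("top",b)
    A=np.stack([d1,-d2],1); s=np.linalg.lstsq(A,o2-o1,rcond=None)[0]
    p,q=o1+d1*s[0],o2+d2*s[1]; return (p+q)/2,np.linalg.norm(p-q)
E
python3 - <<'E'
from h import *
s=read_state(); print({k:np.round(v,3) for k,v in s.items()})
for c in("scene","top"):
    cv2.imwrite(f"pics/{c}0.png",snapshot(c)[:,:,::-1])
P={}
for n in["binder","spine","leaf_edge","underleaf_edge","mill","jar","mug","bowl","spoon","timer","butter_dish"]:
    for c in("scene","top"):
        r=pinpoint(n,c)
        if r: P[n,c]=r[0]["point"]; print(n,c,np.round(r[0]["point"],1),round(r[0]["confidence"],2))
    if (n,"scene") in P and (n,"top") in P: print("  tri",[np.round(v,1) for v in tri(P[n,"scene"],P[n,"top"])])
    if (n,"top") in P: print("  z0",np.round(atz("top",P[n,"top"],0),1))
E
```

```text
pics
{'time_s': np.float64(0.0), 'qpos': array([ 1.263,  0.087,  0.175,  1.66 , -0.   ,  1.571]), 'qd': array([ 0.   , -0.   ,  0.   , -0.   , -0.003,  0.   ]), 'joint_efforts': array([ 0.0000e+00, -5.2039e+01,  4.6481e+01,  1.6000e-02,  0.0000e+00,
       -0.0000e+00]), 'tool_pos': array([166.58 , 523.93 , 230.579]), 'eef_rot': array([ 0.153,  0.988, -0.001, -0.   ]), 'wrist_force': array([0.087, 0.009, 0.551]), 'torque': array([-0.   ,  0.004, -0.031]), 'grasp_force': np.float64(0.0), 'opening': np.float64(1.004)}
binder scene [363.3 197.4] 0.72
binder top [290.1 219.6] 0.93
  tri [array([502. ,  83.9,  23.5]), np.float64(8.6)]
  z0 [503.7  90.4   0. ]
spine scene [364.7 197.4] 0.92
spine top [293.  217.5] 0.82
  tri [array([507.2,  81.1,  30. ]), np.float64(3.6)]
  z0 [509.6  81.7   0. ]
leaf_edge scene [324.4 166.5] 0.9
leaf_edge top [325.8 210.9] 0.81
  tri [array([512.1, -19.2, 154.5]), np.float64(9.3)]
  z0 [526.3 -15.    0. ]
underleaf_edge scene [308.8 194.1] 0.59
underleaf_edge top [342.2 206.3] 0.69
  tri [array([531.7, -62.1,  66.6]), np.float64(3.4)]
  z0 [538.6 -63.5   
[... 173 characters left out ...]
 top [317.6 157.1] 0.57
  tri [array([690.6,   5.5,  -8.5]), np.float64(1.0)]
  z0 [688.6   4.9   0. ]
mug scene [516.5 261.2] 0.89
mug top [167.  170.3] 0.83
  tri [array([661.5, 456.8,   2. ]), np.float64(0.1)]
  z0 [661.9 457.7   0. ]
bowl scene [170.6 231.2] 0.72
bowl top [466.2 175.4] 0.67
  tri [array([ 619.8, -430.1,   -5.2]), np.float64(7.8)]
  z0 [ 619.9 -432.2    0. ]
spoon scene [346.8 164.9] 0.59
spoon top [312.  265.8] 0.63
  tri [array([368.8,  30.8,   1.8]), np.float64(3.0)]
  z0 [368.7  29.4   0. ]
timer scene [185.4 164.2] 0.6
timer top [480.4 253.4] 0.82
  tri [array([ 391. , -451.5,    1.8]), np.float64(5.5)]
  z0 [ 391.5 -455.1   -0. ]
butter_dish scene [481.5 182.3] 0.66
```

Run:
```python
import cv2,numpy as np
a=cv2.imread("pics/scene0.png")[110:310,220:480];b=cv2.imread("pics/top0.png")[120:320,180:440]
cv2.imwrite("pics/c.png",cv2.resize(np.hstack([a,b]),(800,308),interpolation=cv2.INTER_CUBIC))
```

```text
(no output)
```

View pics/c.png

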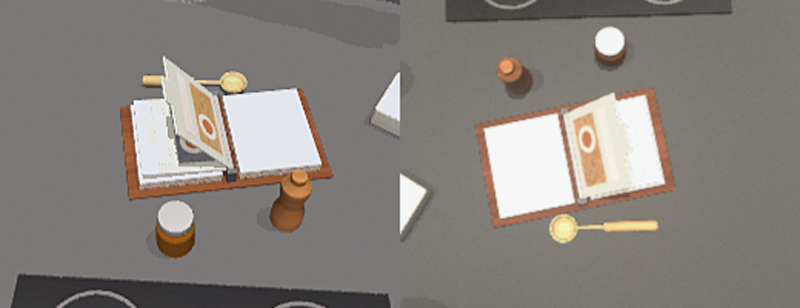

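View pics/scene0.png

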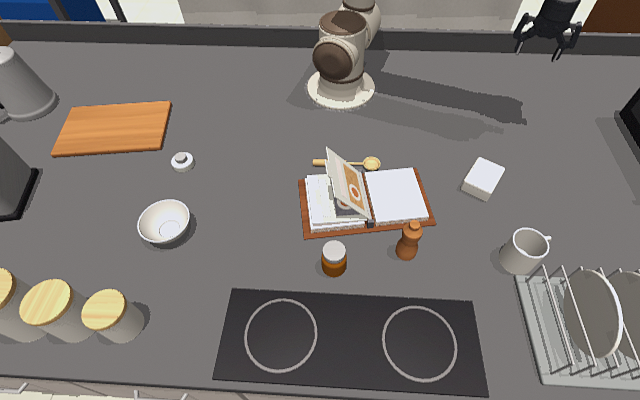

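The near-side (robot) view shows the upper leaf standing at about 50° over the right block. The scene crop gives the leaf edge near (324,166), the spine near (365,197) and the mill near (406,250). I'll fit the binder pose next.

```bash
cat >> h.py <<'E'
def proj(n,X):
    K,Rm,t=cam(n); q=(Rm@np.atleast_2d(X).T).T+t; q=q@K.T; return q[:,:2]/q[:,2:]
def pts(p,a):
    x,y,w=p; M=R.from_euler("z",w).as_matrix(); return (M@np.atleast_2d(a).T).T+[x,y,0]
E
python3 - <<'E'
from h import *
from scipy.optimize import least_squares
for c in("top","scene"): snapshot(c)
r=regions_of("binder","top")[0]; m=r["region"].astype(np.uint8)
b=cv2.boxPoints(cv2.minAreaRect(cv2.findNonZero(m))); w=np.array([atz("top",p,6) for p in b]); print(r["confidence"],np.round(w,0))
obs={("spine","scene"):[364.7,197.4],("spine","top"):[293,217.5],("leaf_edge","scene"):[324.4,166.5],("leaf_edge","top"):[325.8,210.9]}
for c in("scene","top"):
  for n in("leaf_edge","underleaf_edge"):
    q=pinpoint(n,c)
    if q: print(n,c,np.round(q[0]["point"],1),q[0]["confidence"]); obs[n,c]=q[0]["point"]
corn=np.array([[sx*100,sy*175,6] for sx in(-1,1) for sy in(-1,1)])
def model(v):
    d={"spine":[0,0,32]}
    for n,L,a in(("leaf_edge",165,v[3]),("underleaf_edge",150,v[4])): d[n]=[0,-L*np.cos(a),32+L*np.sin(a)]
    return d
def res(v):
    d=model(v); e=[proj(c,pts(v[:3],d[n]))[0]-o for (n,c),o in obs.items()]
    pc=proj("top",pts(v[:3],corn)); e+=[(b[np.argmin(np.linalg.norm(b-p,axis=1))]-p) for p in pc]
    return np.array(e).ravel()
s=least_squares(res,[505,83,.2,.88,.1],loss="soft_l1"); print(np.round(s.x,3),np.round(s.fun,1))
v=s.x; print("edges",{n:np.round(pts(v[:3],p),0) for n,p in model(v).items()})
E
```

```text
0.91 [[ 569.  278.    6.]
 [ 633.  -73.    6.]
 [ 432. -107.    6.]
 [ 370.  235.    6.]]
leaf_edge scene [322.8 165.4] 0.61
underleaf_edge scene [307.6 193.6] 0.84
leaf_edge top [328.5 206.5] 0.95
underleaf_edge top [346.4 212.5] 0.77
[5.01098e+02 8.04630e+01 1.74000e-01 8.83000e-01 1.86000e-01] [-0.8 -2.3 -0.5  2.1  1.8  1.9  0.5  1.2  1.1  0.5 -2.7 -4.2 -0.9  0.4
  0.   0.7 -0.7 -0.9 -2.6  0.1]
edges {'spine': array([[501.,  80.,  32.]]), 'leaf_edge': array([[519., -23., 159.]]), 'underleaf_edge': array([[527., -65.,  60.]])}
```

```bash
python3 -m crank '[{"dx":-0.13,"dy":-0.117,"fingers":1},{"dx":-0.13,"dy":-0.117,"fingers":1},{"dx":-0.13,"dy":-0.117,"fingers":1},{"dx":-0.13,"dy":-0.117,"fingers":1},{"dx":-0.13,"dy":-0.117,"fingers":1},{"dx":-0.13,"dy":-0.117,"fingers":1},{"dx":-0.13,"dy":-0.117,"fingers":1},{"dx":-0.13,"dy":-0.117,"fingers":1}]' 20; python3 -c "
from h import *
s=read_state();print(np.round(s['qpos'],2),s['tool_pos'],s['opening'])"
```

```text
[1.26 0.09 0.18 1.66 0.   1.57] [166.61445961 524.14715262 231.27762526] 1.000150451309698validation failed for argument at $[0]...
```

```bash
python3 -m crank '[{"dx":-0.13,"dy":-0.117,"dz":0,"ax":0,"ay":0,"az":0,"fingers":1},{"dx":-0.13,"dy":-0.117,"dz":0,"ax":0,"ay":0,"az":0,"fingers":1},{"dx":-0.13,"dy":-0.117,"dz":0,"ax":0,"ay":0,"az":0,"fingers":1},{"dx":-0.13,"dy":-0.117,"dz":0,"ax":0,"ay":0,"az":0,"fingers":1},{"dx":-0.13,"dy":-0.117,"dz":0,"ax":0,"ay":0,"az":0,"fingers":1},{"dx":-0.13,"dy":-0.117,"dz":0,"ax":0,"ay":0,"az":0,"fingers":1},{"dx":-0.13,"dy":-0.117,"dz":0,"ax":0,"ay":0,"az":0,"fingers":1},{"dx":-0.13,"dy":-0.117,"dz":0,"ax":0,"ay":0,"az":0,"fingers":1}]' 20; python3 -c "
from h import *
s=read_state();print(np.round(s['qpos'],2),s['tool_pos'],s['opening'])"
```

```text
time_s: 2.55
tool_pos: [344.0, 221.1, 231.5]
eef_rot: [0.153, 0.988, 0.0, 0.0]
wrist_force: [0.2, 0.2, 0.4]
opening: 0.003
grasp_force: 0.0
[ 0.57 -0.25 -0.14  1.68  0.    0.88] [344.02410243 221.13078364 231.46176075] 0.003171470804798012
```

```bash
python3 -m crank '[{"dx":-0.133,"dy":-0.117,"dz":0,"ax":0,"ay":0,"az":0,"fingers":1},{"dx":-0.133,"dy":-0.117,"dz":0,"ax":0,"ay":0,"az":0,"fingers":1},{"dx":-0.133,"dy":-0.117,"dz":0,"ax":0,"ay":0,"az":0,"fingers":1},{"dx":-0.133,"dy":-0.117,"dz":0,"ax":0,"ay":0,"az":0,"fingers":1},{"dx":-0.133,"dy":-0.117,"dz":0,"ax":0,"ay":0,"az":0,"fingers":1},{"dx":-0.133,"dy":-0.117,"dz":0,"ax":0,"ay":0,"az":0,"fingers":1},{"dx":-0.133,"dy":-0.117,"dz":0,"ax":0,"ay":0,"az":0,"fingers":1},{"dx":-0.133,"dy":-0.117,"dz":0,"ax":0,"ay":0,"az":0,"fingers":1}]' 20
python3 -m crank '[{"dx":0,"dy":0,"dz":0,"ax":0,"ay":0,"az":-0.051,"fingers":1},{"dx":0,"dy":0,"dz":0,"ax":0,"ay":0,"az":-0.051,"fingers":1},{"dx":0,"dy":0,"dz":0,"ax":0,"ay":0,"az":-0.051,"fingers":1},{"dx":0,"dy":0,"dz":0.08,"ax":0,"ay":0,"az":0,"fingers":1},{"dx":0,"dy":0,"dz":0.08,"ax":0,"ay":0,"az":0,"fingers":1},{"dx":0,"dy":0,"dz":0.08,"ax":0,"ay":0,"az":0,"fingers":1},{"dx":0,"dy":0,"dz":0.08,"ax":0,"ay":0,"az":0,"fingers":1},{"dx":0,"dy":0,"dz":0.08,"ax":0,"ay":0,"az":0,"fingers":1}]' 20
cat >> h.py <<'E'
B=(501.1,80.5,.174)
def rep():
    s=read_state(); p=np.array(s["tool_pos"]); d=R.from_euler("z",-B[2]).apply(p-[B[0],B[1],0])
    Rt=R.from_quat(s["eef_rot"]).as_matrix(); print("t",round(s["time_s"],2),"binder frame x,u,z",np.round(d,1),"F",np.round(s["wrist_force"],1),"toolx",np.round(Rt[:,0],2),"tooly",np.round(Rt[:,1],2))
E
python3 -c "
from h import *
rep()"
```

```text
time_s: 3.55
tool_pos: [526.7, -82.6, 231.4]
eef_rot: [0.153, 0.988, 0.0, 0.0]
wrist_force: [0.1, 0.4, 1.2]
opening: 0.002
grasp_force: 0.0
time_s: 4.55
tool_pos: [526.1, -81.2, 130.7]
eef_rot: [-0.086, 0.996, -0.0, 0.0]
wrist_force: [-0.8, 0.8, 0.9]
opening: 0.001
grasp_force: 0.0
t 4.55 binder frame x,u,z [  -3.4 -163.6  130.7] F [-0.8  0.8  0.9] toolx [-0.99 -0.17 -0.  ] tooly [-0.17  0.99 -0.  ]
```

```bash
python3 -m crank '[{"dx":0,"dy":0.06,"dz":0,"ax":0,"ay":0,"az":0,"fingers":1},{"dx":0,"dy":0.06,"dz":0,"ax":0,"ay":0,"az":0,"fingers":1},{"dx":0,"dy":0.06,"dz":-0.016,"ax":0,"ay":0,"az":0,"fingers":1},{"dx":0,"dy":0.06,"dz":-0.024,"ax":0,"ay":0,"az":0,"fingers":1},{"dx":0,"dy":0.06,"dz":-0.024,"ax":0,"ay":0,"az":0,"fingers":1},{"dx":0,"dy":0.06,"dz":-0.02,"ax":0,"ay":0,"az":0,"fingers":1},{"dx":0,"dy":0.06,"dz":-0.016,"ax":0,"ay":0,"az":0,"fingers":1},{"dx":0,"dy":0.06,"dz":-0.016,"ax":0,"ay":0,"az":0,"fingers":1}]' 20;python3 - <<'E'
from h import *
rep()
a=snapshot("scene");cv2.imwrite("pics/s1.png",cv2.resize(a[90:270,230:470,::-1],None,fx=3,fy=3))
q=pinpoint("leaf_edge","scene");print(q)
E
```

```text
time_s: 5.55
tool_pos: [505.2, 38.0, 160.4]
eef_rot: [-0.086, 0.996, 0.0, -0.0]
wrist_force: [0.0, -1.5, 0.0]
opening: -0.002
grasp_force: 0.5
t 5.55 binder frame x,u,z [ -3.3 -42.5 160.4] F [ 0.  -1.5  0. ] toolx [-0.99 -0.17  0.  ] tooly [-0.17  0.99  0.  ]
[{'point': [355.3, 154.1], 'confidence': 0.61}]
```

View pics/s1.png

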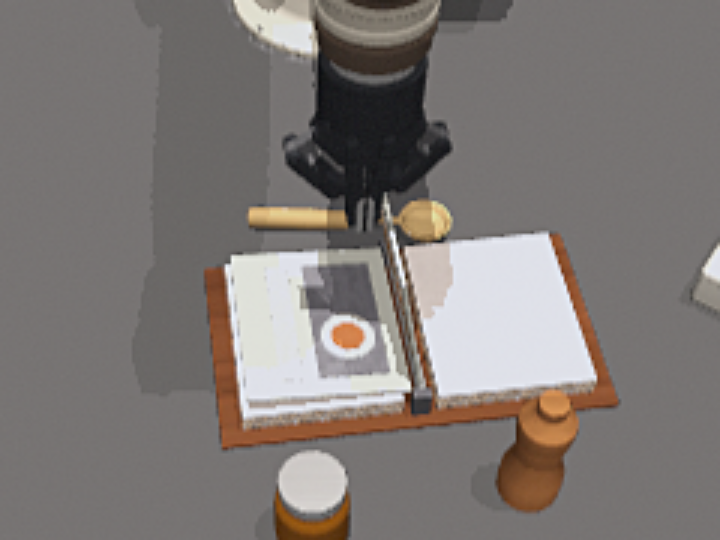

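The image shows the leaf nearly upright (edge near crop (387,200)), with the closed fingertips on its right face. The lower leaf is flat on the right.

```bash
python3 -m crank '[{"dx":0,"dy":0.057,"dz":0.006,"ax":0,"ay":0,"az":0,"fingers":1},{"dx":0,"dy":0.057,"dz":0.006,"ax":0,"ay":0,"az":0,"fingers":1},{"dx":0,"dy":0.053,"dz":0.008,"ax":0,"ay":0,"az":0,"fingers":1},{"dx":0,"dy":0.053,"dz":0.008,"ax":0,"ay":0,"az":0,"fingers":1},{"dx":0,"dy":0.053,"dz":0.008,"ax":0,"ay":0,"az":0,"fingers":1},{"dx":0,"dy":0.045,"dz":0.023,"ax":0,"ay":0,"az":0,"fingers":1},{"dx":0,"dy":0.045,"dz":0.023,"ax":0,"ay":0,"az":0,"fingers":1},{"dx":0,"dy":0.045,"dz":0.023,"ax":0,"ay":0,"az":0,"fingers":1}]' 20;python3 - <<'E'
from h import *
rep()
a=snapshot("scene");cv2.imwrite("pics/s2.png",cv2.resize(a[90:270,230:470,::-1],None,fx=3,fy=3))
E
```

```text
time_s: 6.65
tool_pos: [487.7, 138.1, 133.4]
eef_rot: [-0.086, 0.996, -0.0, -0.0]
wrist_force: [-0.4, -0.4, 0.0]
opening: -0.002
grasp_force: 0.4
t 6.65 binder frame x,u,z [ -3.2  59.1 133.4] F [-0.4 -0.4  0. ] toolx [-0.99 -0.17  0.  ] tooly [-0.17  0.99 -0.  ]
```

View pics/s2.png

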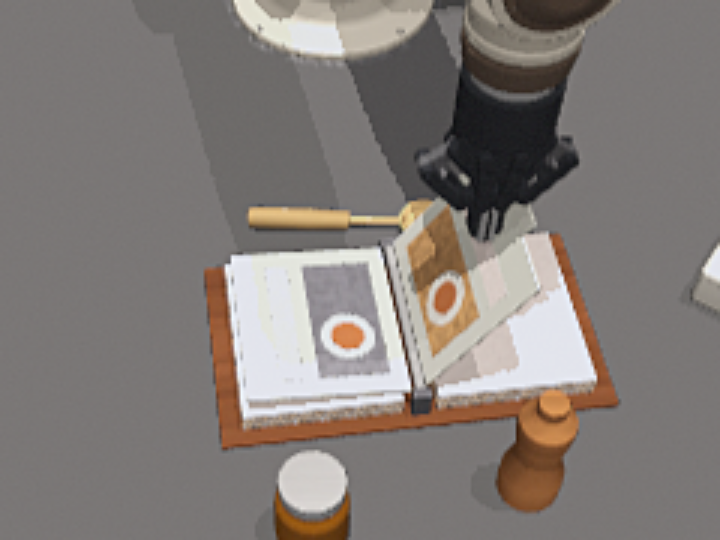

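The leaf is past upright and leaning left, with the fingertips at crop (487,230) on its face near the free edge. The binder hasn't moved. I'll keep following the arc down.

```bash
python3 -m crank '[{"dx":0,"dy":0.036,"dz":0.035,"ax":0,"ay":0,"az":0,"fingers":1},{"dx":0,"dy":0.036,"dz":0.035,"ax":0,"ay":0,"az":0,"fingers":1},{"dx":0,"dy":0.036,"dz":0.035,"ax":0,"ay":0,"az":0,"fingers":1},{"dx":0,"dy":0.021,"dz":0.035,"ax":0,"ay":0,"az":0,"fingers":1},{"dx":0,"dy":0.021,"dz":0.035,"ax":0,"ay":0,"az":0,"fingers":1},{"dx":0,"dy":0.021,"dz":0.035,"ax":0,"ay":0,"az":0,"fingers":1},{"dx":0,"dy":0.014,"dz":0.045,"ax":0,"ay":0,"az":0,"fingers":1},{"dx":0,"dy":0.014,"dz":0.045,"ax":0,"ay":0,"az":0,"fingers":1}]' 20
python3 -m crank '[{"dx":0,"dy":0.006,"dz":0.02,"ax":0,"ay":0,"az":0,"fingers":1},{"dx":0,"dy":0.006,"dz":0.02,"ax":0,"ay":0,"az":0,"fingers":1},{"dx":0,"dy":0,"dz":0.016,"ax":0,"ay":0,"az":0,"fingers":1},{"dx":0,"dy":0,"dz":0.012,"ax":0,"ay":0,"az":0,"fingers":1},{"dx":0,"dy":0,"dz":0.01,"ax":0,"ay":0,"az":0,"fingers":1},{"dx":0,"dy":0,"dz":0.008,"ax":0,"ay":0,"az":0,"fingers":1},{"dx":0,"dy":0,"dz":0,"ax":0,"ay":0,"az":0,"fingers":1},{"dx":0,"dy":0,"dz":0,"ax":0,"ay":0,"az":0,"fingers":1}]' 20;python3 - <<'E'
from h import *
rep()
a=snapshot("scene");cv2.imwrite("pics/s3.png",cv2.resize(a[90:270,230:470,::-1],None,fx=3,fy=3))
E
```

```text
time_s: 7.7
tool_pos: [479.3, 186.7, 58.2]
eef_rot: [-0.086, 0.996, 0.0, -0.0]
wrist_force: [0.9, 0.6, 0.4]
opening: 0.001
grasp_force: 0.3
time_s: 8.7
tool_pos: [478.9, 189.4, 37.6]
eef_rot: [-0.086, 0.996, -0.0, 0.0]
wrist_force: [-0.3, 0.3, -1.2]
opening: -0.001
grasp_force: 0.0
t 8.7 binder frame x,u,z [ -3.  111.1  37.6] F [-0.3  0.3 -1.2] toolx [-0.99 -0.17 -0.  ] tooly [-0.17  0.99 -0.  ]
```

View pics/s3.png

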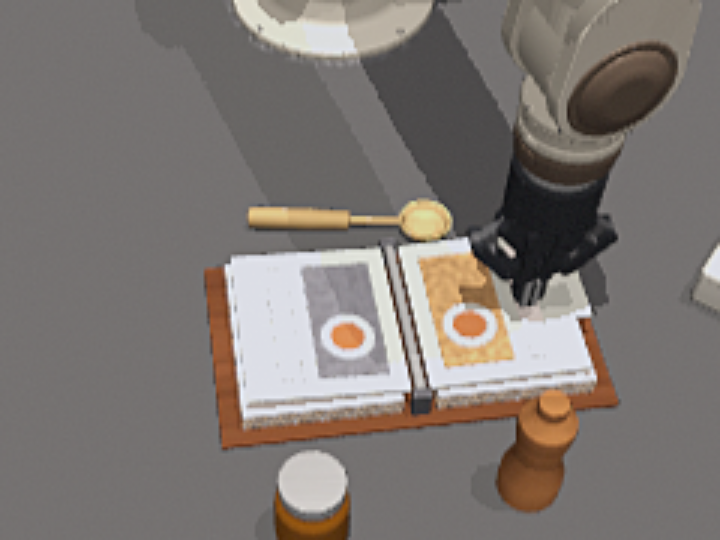

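The leaf is almost flat on the left, with the fingertips on it at crop (530,295). I'll press gently until the force rises.

```bash
python3 -m crank '[{"dx":0,"dy":0,"dz":0.004,"ax":0,"ay":0,"az":0,"fingers":1},{"dx":0,"dy":0,"dz":0.004,"ax":0,"ay":0,"az":0,"fingers":1},{"dx":0,"dy":0,"dz":0.004,"ax":0,"ay":0,"az":0,"fingers":1},{"dx":0,"dy":0,"dz":0,"ax":0,"ay":0,"az":0,"fingers":1},{"dx":0,"dy":0,"dz":0,"ax":0,"ay":0,"az":0,"fingers":1},{"dx":0,"dy":0,"dz":0,"ax":0,"ay":0,"az":0,"fingers":1},{"dx":0,"dy":0,"dz":0,"ax":0,"ay":0,"az":0,"fingers":1},{"dx":0,"dy":0,"dz":0,"ax":0,"ay":0,"az":0,"fingers":1}]' 20
```

```text
time_s: 9.75
tool_pos: [478.8, 189.4, 34.5]
eef_rot: [-0.086, 0.996, -0.0, -0.0]
wrist_force: [-0.4, -0.6, 0.4]
opening: 0.002
grasp_force: 0.0
```

```bash
python3 -m crank '[{"dx":0,"dy":0,"dz":0.004,"ax":0,"ay":0,"az":0,"fingers":1},{"dx":0,"dy":0,"dz":0.004,"ax":0,"ay":0,"az":0,"fingers":1},{"dx":0,"dy":0,"dz":0.004,"ax":0,"ay":0,"az":0,"fingers":1},{"dx":0,"dy":0,"dz":0,"ax":0,"ay":0,"az":0,"fingers":1},{"dx":0,"dy":0,"dz":0,"ax":0,"ay":0,"az":0,"fingers":1},{"dx":0,"dy":0,"dz":0,"ax":0,"ay":0,"az":0,"fingers":1},{"dx":0,"dy":0,"dz":0,"ax":0,"ay":0,"az":0,"fingers":1},{"dx":0,"dy":0,"dz":0,"ax":0,"ay":0,"az":0,"fingers":1}]' 20
```

```text
time_s: 10.75
tool_pos: [478.9, 189.5, 31.6]
eef_rot: [-0.086, 0.996, 0.0, 0.0]
wrist_force: [-1.1, -0.7, 4.1]
opening: -0.002
grasp_force: 1.9
```

```bash
python3 -m crank '[{"dx":0,"dy":0,"dz":-0.04,"ax":0,"ay":0,"az":0,"fingers":1},{"dx":0,"dy":0,"dz":-0.06,"ax":0,"ay":0,"az":0,"fingers":1},{"dx":0,"dy":0,"dz":-0.1,"ax":0,"ay":0,"az":0,"fingers":1},{"dx":0,"dy":0,"dz":-0.16,"ax":0,"ay":0,"az":0,"fingers":1},{"dx":0.12,"dy":0,"dz":-0.16,"ax":0,"ay":0,"az":0,"fingers":1},{"dx":0.12,"dy":0,"dz":-0.16,"ax":0,"ay":0,"az":0,"fingers":1},{"dx":0.12,"dy":0,"dz":-0.1,"ax":0,"ay":0,"az":0,"fingers":1},{"dx":0,"dy":0,"dz":0,"ax":0,"ay":0,"az":0,"fingers":1}]' 20;python3 - <<'E'
from h import *
rep()
for c in("scene","top"):
    a=snapshot(c);cv2.imwrite(f"pics/f{c}.png",cv2.resize(a[90:270,230:470,::-1],None,fx=3,fy=3))
    for n in("leaf_edge","underleaf_edge","spine"):
        q=pinpoint(n,c); print(n,c,q[:1])
for th in(3.14,3.02,2.95): print(th,[proj(c,pts(B,[0,-165*np.cos(th),32+165*np.sin(th)])).round(1) for c in("scene","top")])
E
```

```text
time_s: 11.75
tool_pos: [389.9, 174.1, 229.9]
eef_rot: [-0.087, 0.996, 0.001, 0.003]
wrist_force: [1.3, -0.0, 0.1]
opening: 0.002
grasp_force: 0.0
t 11.75 binder frame x,u,z [-93.3 111.5 229.9] F [ 1.3 -0.   0.1] toolx [-0.98 -0.17 -0.01] tooly [-0.17  0.98  0.  ]
leaf_edge scene [{'point': [423.6, 188.7], 'confidence': 0.57}]
underleaf_edge scene [{'point': [308.0, 194.0], 'confidence': 0.64}]
spine scene [{'point': [365.7, 197.3], 'confidence': 0.86}]
leaf_edge top [{'point': [237.4, 232.5], 'confidence': 0.63}]
underleaf_edge top [{'point': [346.4, 209.0], 'confidence': 0.95}]
spine top [{'point': [290.5, 221.4], 'confidence': 0.81}]
3.14 [array([[424. , 189.3]]), array([[235.6, 231.2]])]
3.02 [array([[425.1, 184.8]]), array([[234.4, 230.8]])]
2.95 [array([[425.3, 182.1]]), array([[234. , 230.5]])]
```

View pics/fscene.png

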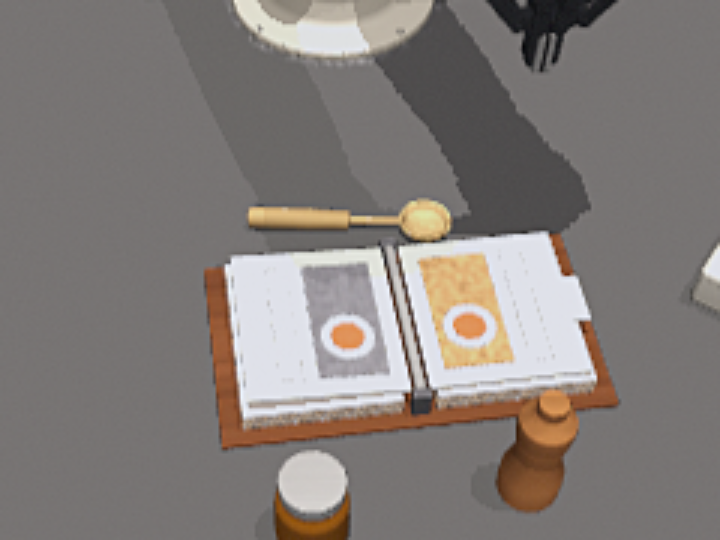

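The leaf lies flat on the left with its tab at crop (575,298), which matches an angle of about 3.14 rad. The lower leaf is on the right, the binder is where it was, and the hand is clear.

```bash
python3 -c "
from workcell import *
print(close_job())"
```

```text
the job is handed in; nothing more can be done
None
```

The tabbed leaf is turned over and lies flat on the left, the lower leaf is still on the right, the binder and the things around it show no movement in the final picture, and the job is handed in with the hand clear; no verdict came back.

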